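# Close the sample pots and hold the contact thermometer on a lid

### The job

Close each of the two metal sample pots with the lid of its own shape, fully seated. Then take the contact thermometer from its leaning stand and hold it upright with its spring tip pressed gently, about half way in, on the ringed spot on top of the square lid's knob. Finish while still holding it there, with the pots closed and standing; do not disturb the tube rack, mug or bottle, and never press the thermometer hard.

Things in the scene. Friction and masses are not known exactly. Their poses are not given: they have to be found in the camera images.
- round_pot: open round pot of bare aluminium, loose on the desk, 70 mm outside diameter, 50 mm high, wall 4 mm (opening 62 mm across), 0.4 to 0.8 kg. Origin at the centre of its underside, z up
- square_pot: open square pot of bare aluminium, loose, 70 x 70 mm outside, 50 mm high, wall 4 mm (opening 62 x 62 mm), 0.4 to 0.8 kg. Origin at the centre of its underside, z up, x and y along its sides
- round_lid: white plastic round lid, 70 g, lying plug down. Upward: plug 56 mm diameter, tapering to 44 at the bottom, 8 mm deep; flange 74 mm diameter, 5 mm thick; round knob 26 mm diameter, 26 mm tall. Origin at the centre of the plug's underside, z up. Seated: flange on the pot's rim, origin 42 mm above the pot's
- square_lid: white plastic square lid, 70 g, lying plug down. Upward: plug 46 x 46 mm for 4 mm, then 56 x 56 for 4 mm; flange 74 x 74 mm, 5 mm thick; square knob 26 x 26 mm, 26 mm tall. Origin at the centre of the plug's underside, z up, x and y along its sides; any quarter turn fits. Seated: flange on the pot's rim, origin 42 mm above the pot's
- square_lid_spot (a point): the marked spot: centre of the flat top of the square lid's knob, 39 mm above the lid's origin, seen as a 15 mm steel disc with a thin black ring (21 mm outside). The round lid's knob has the same mark but is not the one to measure
- probe: grey contact thermometer, 0.08 to 0.14 kg: square handle 22 x 22 mm (z 30 to 155 mm), black 36 mm collar on it (z 60 to 65), thin steel spring tip with 9 mm ball end below (z 0 to 30). Origin at the end of the free tip, z along the handle away from it, x, y normal to its flat sides. Starts leaning 25 degrees in the stand, y level, collar on the socket's rim; draw it out along z, clear after 65 mm
- probe_tip (a point): the very end of the thermometer's spring tip; it moves with the tip
- plunger (a joint): how far the spring tip is pushed in, m: 0 free, 0.015 fully in (hard stop). The push is about 1.6 N as it starts to move and grows by 0.4 N per mm, to about 7.6 N at the stop
- stand: fixed grey stand: foot 100 x 80 x 10 mm and a square socket leaning 25 degrees toward its -x (33 mm outside, 25 mm inside, 34 mm deep, open both ends; centre of its rim 72 mm above the origin). Origin on the desk, z up. The thermometer's tip hangs free below the socket
- tube_rack: white foam rack 100 x 150 x 30 mm with three red-capped tubes standing up to 76 mm, loose; leave alone. Origin at the centre of its underside
- mug: white mug, 76 mm diameter, 85 mm high, with a handle, loose; leave alone. Origin at the centre of its underside
- gel_bottle: clear bottle, 52 mm diameter, 115 mm high, loose; leave alone. Origin at the centre of its underside
Not all that is in view belongs to the job. What is shaped like the probe but brown or turquoise is not meant.

How it is judged:
On the way:
1. both pots are closed with the lids of their own shape, fully seated, and let go (z of round_lid in the frame of round_pot between 0.038 and 0.045 m and horizontal distance between round_lid and round_pot below 0.006 m and angle between each of round_lid, round_pot, square_lid, square_pot's own z axis and vertical below 0.07 rad and z of square_lid in the frame of square_pot between 0.038 and 0.045 m and horizontal distance between square_lid and square_pot below 0.006 m and contact force between the fingers and round_lid below 0.1 N and contact force between the fingers and square_lid below 0.1 N), for 0.2 s.
At the end, for the whole second after the job is handed in: Lids seated in the pots of their shape (38 to 45 mm up, 6 mm off centre, tilt 4 degrees); thermometer held still by the fingers, clear of the stand, upright within 8 degrees, tip within 7 mm of the square lid's spot, pushed in 3 to 12.5 mm with 1.5 to 9 N; fingers off the lids (all of step 1 and distance between probe_tip and square_lid_spot below 0.007 m and angle between probe's own z axis and vertical below 0.14 rad and value of joint plunger between 0.003 and 0.0125 m and contact force between probe and square_lid between 1.5 and 9 N and contact force between the fingers and probe above 1 N and contact force between probe and stand below 0.1 N and linear speed of probe below 0.02 m/s); the arm keeps its last pose, push and grip.
It fails at once if the thermometer is pressed on a lid or pot with more than 15 N (contact force between probe and square_lid above 15 N or contact force between probe and round_lid above 15 N or contact force between probe and square_pot above 15 N or contact force between probe and round_pot above 15 N).
It fails at once if a pot is tipped by more than 30 degrees (angle between any of round_pot, square_pot's own z axis and vertical above 0.52 rad).
It fails at once if the tube rack, mug or bottle is moved more than 30 mm (distance of any of tube_rack, mug, gel_bottle from where it was at the start of the episode above 0.03 m).
It also fails if it takes over 59 s, if anything falls off the work surface, if the arm or the gripper's body presses on something with over 40 N, if the wrist force passes 120 N, or if a joint passes its speed limit or range.

### The arm

A 6-joint arm with a two-finger parallel gripper is mounted at the origin on the work surface. World frame = base frame: x ahead of the robot, y to its left, z up, the work surface at z = 0. Lengths are in m, angles in rad, forces in N, time in s.
With the tool pointing down it reaches from about 0.325 to 0.85 m from the base axis. Payload 4.4 kg.
Tool frame: the origin (TCP) lies at the very end of the fingers, on their centre line; the grasp point (between the pads) lies 19 mm behind it (manip.hold_point_z is the x of the grasp point in the tool frame, in m); x points along the fingers, y is the direction in which the jaws open and shut, and the axes are right-handed (so a half turn about x gives the same grasp; the last joint's range is limited). The gripper opens to 94 mm and grips with 3 to 60 N. Pads are 16 mm wide; open, the fingers measure 119 mm over their backs; the gripper's body (75 mm by 177 mm) begins 78 mm behind the grasp point.
Start: joints at [-1.383, 0.207, 1.542, -0, 1.393, -0.15], TCP at [0.191, -0.542, 0.205] pointing down, gripper open.
Joint ranges: [-2.73, 2.73], [-0.86, 2.22], [0.23, 2.46], [-1.11, 4.25], [0.08, 2.63], [-2.82, 2.82]. Speed limits (rad/s): [2.79, 2.79, 3.14, 3.14, 3.14, 3.14].

### API

Orientations are given as [roll, pitch, yaw] about the fixed x, y, z axes, in that order (R = Rz(yaw) Ry(pitch) Rx(roll)).
In Python, from station import manip gives the robot as it stands.
- The arm moves only by the tool servo_tool, never from a script. Its argument "commands" is a list of rows, each an object of numbers: "jaw": the finger opening in cm, from 0 to 9.4; "tx", "ty", "tz": the shift along the tool's x, y, z in cm; "wx", "wy", "wz": the turn, a rotation vector about the tool's x, y, z in rad. In form: [{"jaw": .., "tx": .., "ty": .., "tz": .., "wx": .., "wy": .., "wz": ..}, ...]. A call has exactly 5 rows; each row is the pose to reach, as a shift and turn from the pose commanded when the call began, along the tool's axes at that moment; what a row does not reach only later rows make up. A row lasts 1/10 s, in which the tool goes at most 50 mm and 8.59 degrees, less where a joint would pass 70% of its speed; a pose out of reach is approached as far as the arm can. A call with a gripper value outside its range is refused whole. The fingers move at their own pace and stop on an object; "grip_force" is the grip in N (left out, the last holds). Time passes only in rows, so rows that repeat a pose let the fingers close, or fill a call up. It gives the time, the measured TCP pose, the force and the opening at its end, in the units of the state.
- manip.state(): the state, without advancing time (a new reading comes with each control period).
- manip.read_camera(name): name is "scene" or "top"; returns a dict with "img" (400x640x3 uint8, red, green, blue), "K" (3x3 intrinsics, pixels), "view" (4x4, takes a point from world to camera coordinates). Camera axes: x right, y down, z forward; pixel columns grow to the right and rows downward; lengths in m; the calibration is good to about 2 mm. A picture is of the moment at which its call begins. There is no depth.
- manip.job_done(): hands the job in, once; it reports no verdict.
The state is a dict: "time": time; "joint_positions": joint angles; "qd": joint speeds; "joint_efforts": joint torques, N m; "ee_pos": TCP position; "orientation": TCP orientation; "contact_force": force on the tool from outside, world axes, zero at the start; "torque": the same for the moment, N m; "finger_gap": opening from 0.0 (shut) to 1.0 (fully open).
Only numpy, scipy, OpenCV 4.12 (cv2) and the standard library are available. Lean on these libraries where they do the work, as an engineer would, in place of code of your own. Each camera call takes 0.05 s, during which the arm holds its last target.

## Working session

There is one attempt and no reset: what is moved stays moved. The work goes in short steps, Python scripts to look and compute and a tool call to move; the robot and the scene stay as the last step left them, time stands still between calls to the robot, and variables do not carry over. Pictures are saved under pics/ and viewed, and the job is handed in when it is done.

Besides the shell and the picture viewer there is one more tool, called after "Call:" as name([rows], argument=value, ...), one row to a line, values as JSON. servo_tool: Moves the arm, as the interface text tells. Its arguments: {"type":"object","properties":{"commands":{"type":"array"},"grip_force":{"type":"number"}},"required":["commands"]}

```bash
ls; mkdir -p pics; python3 - <<'E'
from station import manip
import cv2
print(manip.state(), manip.hold_point_z)
for n in ["scene","top"]:
    c=manip.read_camera(n); cv2.imwrite(f"pics/{n}0.png",c["img"][:,:,::-1]); print(n,c["K"],c["view"])
E
```

```text
pics
{'time': 0.0, 'joint_positions': array([-1.38248667e+00,  2.07400349e-01,  1.54293697e+00, -2.16238243e-05,
        1.39349618e+00, -1.50496994e-01]), 'qd': array([-5.54359672e-04, -9.76147571e-05,  1.14593931e-04, -1.67972202e-03,
       -1.21455900e-03,  3.37899700e-04]), 'joint_efforts': array([ 5.09823476e-04, -3.70872581e+01, -2.81419551e+01,  6.97449222e-02,
        3.58455267e-02, -1.68635447e-04]), 'ee_pos': array([ 0.19094007, -0.54152043,  0.20431003]), 'orientation': array([-1.71179888,  1.56855538,  1.76860426]), 'contact_force': array([-0.08010097, -0.3466153 ,  0.26763075]), 'torque': array([-0.03181828,  0.00500937,  0.01572248]), 'finger_gap': 1.0025066433787817} -0.0188
scene [[473.48208107   0.         316.21015145]
 [  0.         473.48208107 208.84974167]
 [  0.           0.           1.        ]] [[-0.83258557  0.55386841  0.00557249  0.447904  ]
 [ 0.36558157  0.55705154 -0.74568337 -0.09071666]
 [-0.41611463 -0.61880802 -0.66627716  1.40071183]
 [ 0.          0.          0.          1.        ]]
top [[370.82511807   0.         322.72154098]
 [  0.         370.82511807 195.84770507]
 [  0.           0.           1.        ]] [[ 0.02636845 -0.99962302 -0.0076497  -0.10360397]
 [-0.98644578 -0.02477956 -0.16220574  0.50572947]
 [ 0.16195503  0.01182313 -0.98672731  0.98885964]
 [ 0.          0.          0.          1.        ]]
```

View pics/scene0.png

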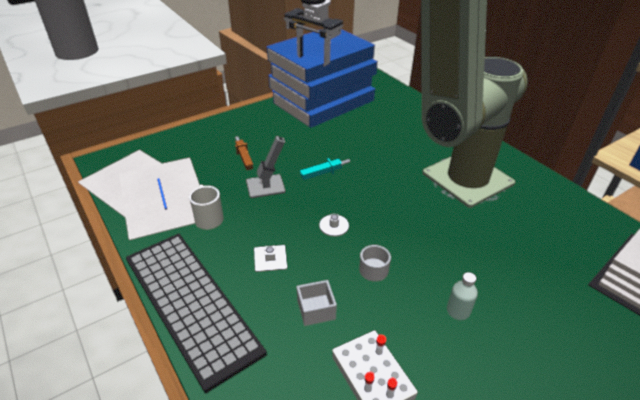

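View pics/top0.png

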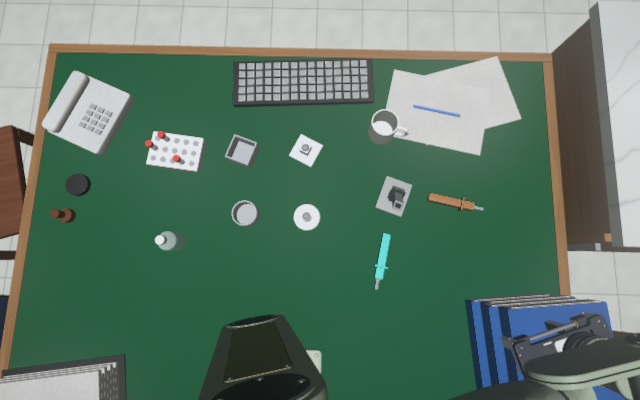

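Things that could be taken for the probe are the grey one in the stand (scene 272,160; top 397,197), the brown one (scene 243,152; top 455,202) and the turquoise one (scene 325,166; top 382,260). I choose the grey one in the stand. The lids are round at top 307,217 and square at top 306,150. The pots are round at top 244,213 and square at top 241,150. Next are close crops.

```bash
python3 - <<'E'
import cv2,numpy as np
t=cv2.imread("pics/top0.png"); s=cv2.imread("pics/scene0.png")
a=cv2.resize(t[125:235,215:345],None,fx=6,fy=6,interpolation=cv2.INTER_CUBIC)[:600]
a=cv2.resize(t[125:235,215:345],None,fx=5,fy=5,interpolation=cv2.INTER_CUBIC)
cv2.imwrite("pics/c1.png",a)
b=cv2.resize(t[165:225,365:425],(400,400),interpolation=cv2.INTER_CUBIC)
c=cv2.resize(s[130:200,235:305],(400,400),interpolation=cv2.INTER_CUBIC)
cv2.imwrite("pics/c2.png",np.hstack([b,c]))
cv2.imwrite("pics/c3.png",cv2.resize(s[205:330,245:400],None,fx=4.5,fy=4.5,interpolation=cv2.INTER_CUBIC))
E
```

```text
(no output)
```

View pics/c1.png

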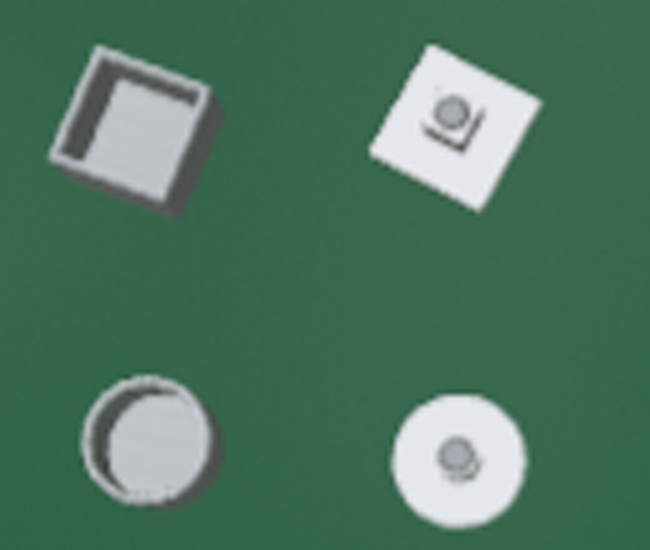

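View pics/c2.png

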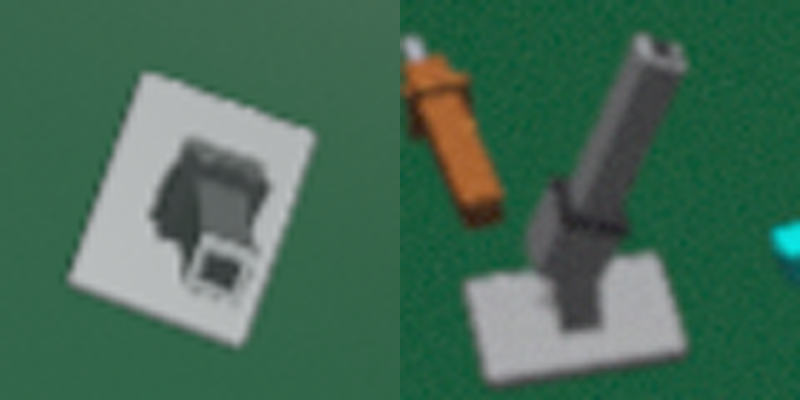

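View pics/c3.png

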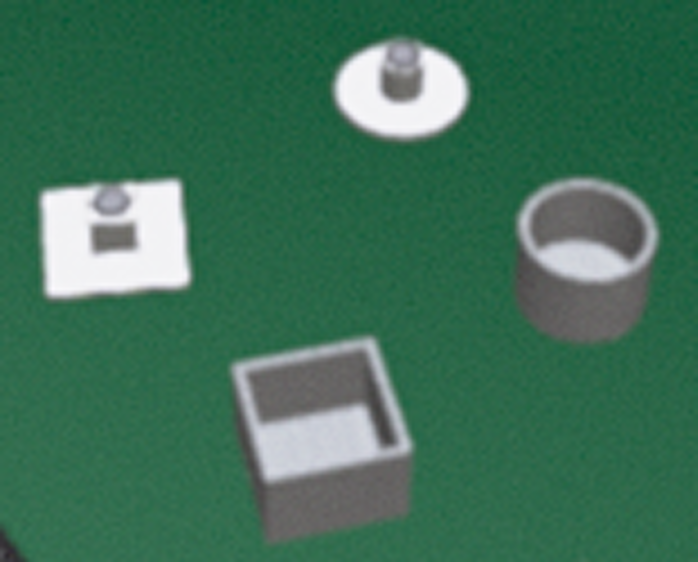

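The crops confirm the choice: the grey handle with its light end cap leans in the stand, and both lids lie plug down with their knobs up. Next I measure.

```bash
cat > h.py <<'E'
import numpy as np, cv2
from scipy.spatial.transform import Rotation as Ro
def plane(c,uv,z):
    uv=np.atleast_2d(np.asarray(uv,float)); K,V=c["K"],c["view"]; R,t=V[:3,:3],V[:3,3]
    d=(R.T@(np.linalg.inv(K)@np.c_[uv,np.ones(len(uv))].T)).T; o=-R.T@t
    return o+d*((z-o[2])/d[:,2])[:,None]
def proj(c,P):
    P=np.atleast_2d(P); q=(c["K"]@(c["view"][:3,:3]@P.T+c["view"][:3,3:]) ).T
    return q[:,:2]/q[:,2:]
def tri(c1,u1,c2,u2):
    def P(c): return c["K"]@c["view"][:3]
    X=cv2.triangulatePoints(P(c1),P(c2),np.array(u1,float).reshape(2,1),np.array(u2,float).reshape(2,1)).ravel()
    return X[:3]/X[3]
def circ(P):
    A=np.c_[2*P[:,:2],np.ones(len(P))]; s=np.linalg.lstsq(A,(P[:,:2]**2).sum(1),rcond=None)[0]
    return s[:2],np.sqrt(s[2]+s[0]**2+s[1]**2)
def delta(s,p,R):
    R0=Ro.from_euler('xyz',s["orientation"]); 
    return np.round(R0.inv().apply(np.array(p)-s["ee_pos"])*100,2), np.round((R0.inv()*R).as_rotvec(),4)
def tool(xax,yax):
    x=np.array(xax,float);x/=np.linalg.norm(x); y=np.array(yax,float); y-=x*(x@y); y/=np.linalg.norm(y)
    return Ro.from_matrix(np.c_[x,y,np.cross(x,y)])
E
cat > m.py <<'E'
from station import manip
from h import *
C={n:manip.read_camera(n) for n in("scene","top")}
win={"top":{"sl":(288,133,325,168),"rl":(290,202,324,233),"sp":(222,132,262,168),"rp":(228,197,264,230)},
"scene":{"sl":(250,240,292,274),"rl":(316,210,352,240),"sp":(292,278,342,328),"rp":(356,242,394,282)}}
for n,c in C.items():
    g=c["img"].astype(int)
    for k,(a,b,e,d) in win[n].items():
        w=g[b:d,a:e]; big=cv2.resize(c["img"][b:d,a:e],None,fx=8,fy=8,interpolation=cv2.INTER_CUBIC)
        r=big[:,:,0].astype(int)
        thr={"sl":150,"rl":150}.get(k,130)
        m=(r>thr).astype(np.uint8)
        cs,_=cv2.findContours(m,cv2.RETR_EXTERNAL,cv2.CHAIN_APPROX_NONE)
        ct=max(cs,key=cv2.contourArea)
        z=.013 if k[1]=='l' else .05
        px=(cv2.convexHull(ct)[:,0]+.5)/8-.5+[a,b] if k[0]=='r' else (ct[:,0]+.5)/8-.5+[a,b]
        P=plane(c,px,z)
        if k[0]=='r':
            print(n,k,*circ(P))
        else:
            (cx,sz,an)=cv2.minAreaRect((P[:,:2]*1000).astype(np.float32)); print(n,k,np.array(cx)/1000,sz,an)
E
python3 m.py
```

```text
scene sl [ 0.64877197 -0.03548647] (79.12419891357422, 76.86539459228516) 63.20249938964844
scene rl [ 0.45358839 -0.04484388] 0.03867668880561196
scene sp [0.63557111 0.14466444] (73.10686492919922, 71.853515625) 70.7070083618164
scene rp [0.45728874 0.12518086] 0.03562908655598778
top sl [ 0.64705267 -0.03613687] (75.62372589111328, 75.8904037475586) 63.293785095214844
top rl [ 0.45203106 -0.04547374] 0.037580887781146884
top sp [0.63417084 0.1444845 ] (71.71649932861328, 72.21564483642578) 70.45417785644531
top rp [0.45514299 0.12428743] 0.03517118645822807
```

```bash
python3 - <<'E'
from station import manip
from h import *
C={n:manip.read_camera(n) for n in("scene","top")}
c=C["top"]
a,b,e,d=362,162,430,228
big=cv2.resize(c["img"][b:d,a:e],None,fx=8,fy=8,interpolation=cv2.INTER_CUBIC)
m=((big[:,:,0]>90)).astype(np.uint8)
m[:, :]=m
cs,_=cv2.findContours(m,cv2.RETR_EXTERNAL,cv2.CHAIN_APPROX_NONE); ct=max(cs,key=cv2.contourArea)
P=plane(c,(ct[:,0]+.5)/8-.5+[a,b],.01)
r=cv2.minAreaRect((P[:,:2]*1000).astype(np.float32)); print(r); print(cv2.boxPoints(r))
# end cap: bright ring patches
for n,(a,b,e,d),z in (("top",(390,196,408,214),.158),("scene",(272,132,290,146),.158)):
    c=C[n]; big=cv2.resize(c["img"][b:d,a:e],None,fx=24,fy=24,interpolation=cv2.INTER_CUBIC); cv2.imwrite(f"pics/cap_{n}.png",big[:,:,::-1])
E
```

```text
((519.0183715820312, -292.2939758300781), (81.83280181884766, 102.04257202148438), 70.6604995727539)
[[ 457.326   -314.00513]
 [ 553.6106  -347.79803]
 [ 580.71075 -270.58282]
 [ 484.42615 -236.78992]]
```

View pics/cap_top.png

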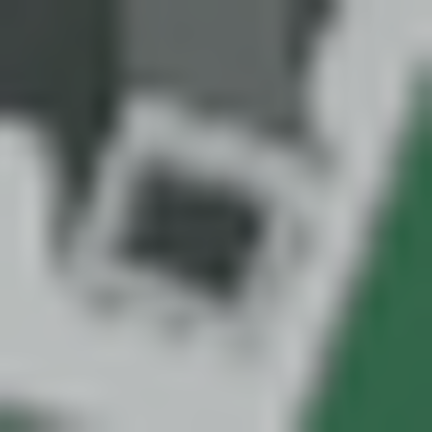

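View pics/cap_scene.png

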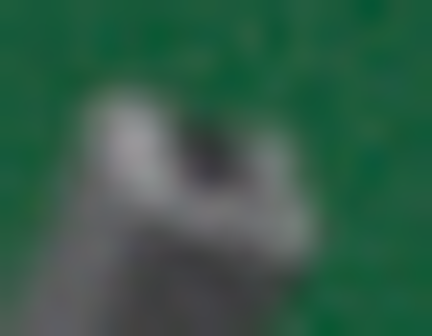

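```bash
python3 - <<'E'
from station import manip
from h import *
C={n:manip.read_camera(n) for n in("scene","top")}
E_=tri(C["top"],(397.6,204.9),C["scene"],(279.8,139.0)); print(E_, plane(C["top"],(397.6,204.9),.158),plane(C["scene"],(279.8,139),.158))
th=np.deg2rad(-19.34); u=-np.array([np.cos(th),np.sin(th),0])
ax=np.sin(np.deg2rad(25))*u+np.cos(np.deg2rad(25))*np.array([0,0,1])
rim=np.array([.519,-.2923,.072]); print("pred end",rim+.095*ax, "axis",ax, "tip",rim-.06*ax)
s=manip.state()
R=Ro.from_euler('xyz',s["orientation"]).as_matrix(); print(R.round(3),s["time"])
for k,p,yaws in (("rl",(.4528,-.0452),None),("sl",(.648,-.036),63.2)):
    pass
E
```

```text
[ 0.47215691 -0.27642402  0.15488357] [[ 0.471196   -0.27543739  0.158     ]] [[ 0.47466903 -0.27259609  0.158     ]]
pred end [ 0.48111686 -0.27900381  0.15809924] axis [-0.3987699   0.13995985  0.90630779] tip [ 0.54292619 -0.30069759  0.01762153]
[[-0.     0.332 -0.943]
 [ 0.    -0.943 -0.332]
 [-1.    -0.    -0.   ]] 0.4
```

```bash
cat > go.py <<'E'
import sys
from station import manip
from h import *
# usage: go.py x y z yawdeg_of_tool_y
x,y,z,a=map(float,sys.argv[1:5]); a=np.deg2rad(a)
s=manip.state(); print(s["time"].__round__(2) if 0 else round(s["time"],2),s["ee_pos"].round(4)); print(*delta(s,(x,y,z),tool((0,0,-1),(np.cos(a),np.sin(a),0))))
E
python3 go.py .4528 -.0452 .2 -70.6
```

```text
0.4 [ 0.1911 -0.5422  0.2053]
[  0.54 -38.17 -41.2 ] [ 0.0002 -0.      0.0003]
```

Call:
servo_tool([
  {"jaw": 6, "tx": 0, "ty": -3.2, "tz": -3.4, "wx": 0, "wy": 0, "wz": 0},
  {"jaw": 6, "tx": 0, "ty": -6.5, "tz": -7, "wx": 0, "wy": 0, "wz": 0},
  {"jaw": 6, "tx": 0, "ty": -9.7, "tz": -10.5, "wx": 0, "wy": 0, "wz": 0},
  {"jaw": 6, "tx": 0, "ty": -13, "tz": -14, "wx": 0, "wy": 0, "wz": 0},
  {"jaw": 6, "tx": 0, "ty": -16, "tz": -17.3, "wx": 0, "wy": 0, "wz": 0},
])

```text
time: 0.9
ee_pos: [0.3016, -0.3321, 0.2056]
orientation: [2.407, 1.57, -0.396]
contact_force: [1.0, -0.3, 0.6]
finger_gap: 0.643
```

Call:
servo_tool([
  {"jaw": 6, "tx": 0, "ty": -3.2, "tz": -3.4, "wx": 0, "wy": 0, "wz": 0},
  {"jaw": 6, "tx": 0, "ty": -6.5, "tz": -7, "wx": 0, "wy": 0, "wz": 0},
  {"jaw": 6, "tx": 0, "ty": -9.7, "tz": -10.5, "wx": 0, "wy": 0, "wz": 0},
  {"jaw": 6, "tx": 0, "ty": -13, "tz": -14, "wx": 0, "wy": 0, "wz": 0},
  {"jaw": 6, "tx": 0, "ty": -16, "tz": -17.3, "wx": 0, "wy": 0, "wz": 0},
])

```text
time: 1.4
ee_pos: [0.4117, -0.1236, 0.2059]
orientation: [2.37, 1.57, -0.432]
contact_force: [0.2, 0.1, 0.6]
finger_gap: 0.638
```

```bash
python3 go.py .4528 -.0452 .06 -70.6
```

```text
1.4 [ 0.4117 -0.1236  0.2059]
[14.59 -6.04 -6.47] [ 0.0004 -0.0009 -0.0008]
```

Call:
servo_tool([
  {"jaw": 6, "tx": 1.5, "ty": -3, "tz": -3.2, "wx": 0, "wy": 0, "wz": 0},
  {"jaw": 6, "tx": 4, "ty": -6, "tz": -6.45, "wx": 0, "wy": 0, "wz": 0},
  {"jaw": 6, "tx": 8, "ty": -6.05, "tz": -6.45, "wx": 0, "wy": 0, "wz": 0},
  {"jaw": 6, "tx": 12, "ty": -6.05, "tz": -6.45, "wx": 0, "wy": 0, "wz": 0},
  {"jaw": 6, "tx": 14.6, "ty": -6.05, "tz": -6.45, "wx": 0, "wy": 0, "wz": 0},
])

```text
time: 1.9
ee_pos: [0.4503, -0.0458, 0.057]
orientation: [-0.608, 1.568, 2.874]
contact_force: [0.0, 0.0, 1.2]
finger_gap: 0.637
```

```bash
python3 go.py .4528 -.0452 .0165 -70.6;  python3 - <<'E'
from station import manip
import cv2
c=manip.read_camera("scene"); cv2.imwrite("pics/s1.png",cv2.resize(c["img"][150:290,250:430,::-1],None,fx=4,fy=4))
E
```

```text
1.9 [ 0.4503 -0.0458  0.057 ]
[ 4.04  0.04 -0.27] [0.002  0.0026 0.0018]
```

View pics/s1.png

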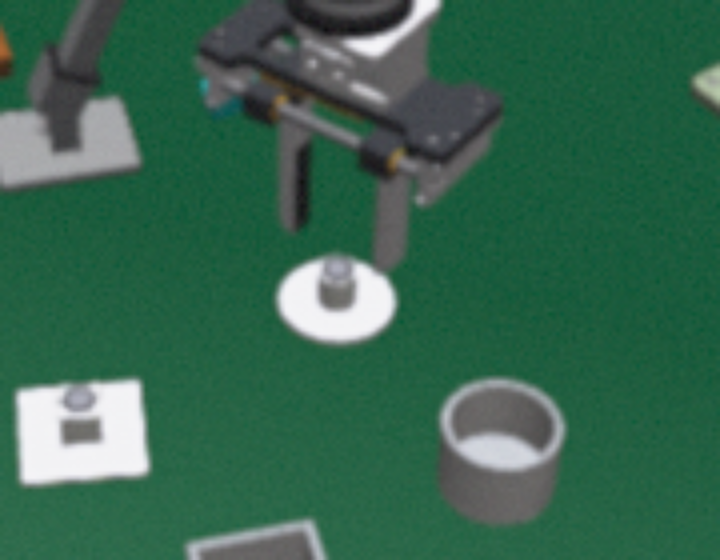

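The crop shows the fingers straddling the round lid's knob (scene ≈ 334,218). I go down and grip.

Call:
servo_tool([
  {"jaw": 6, "tx": 2, "ty": 0, "tz": -0.25, "wx": 0, "wy": 0, "wz": 0},
  {"jaw": 6, "tx": 4, "ty": 0, "tz": -0.25, "wx": 0, "wy": 0, "wz": 0},
  {"jaw": 2, "tx": 4, "ty": 0, "tz": -0.25, "wx": 0, "wy": 0, "wz": 0},
  {"jaw": 2, "tx": 4, "ty": 0, "tz": -0.25, "wx": 0, "wy": 0, "wz": 0},
  {"jaw": 2, "tx": 4, "ty": 0, "tz": -0.25, "wx": 0, "wy": 0, "wz": 0},
], grip_force=20)

```text
time: 2.45
ee_pos: [0.4555, -0.0466, 0.021]
orientation: [2.503, 1.568, -0.3]
contact_force: [-0.1, -1.1, 0.0]
finger_gap: 0.422
```

```bash
python3 go.py .4562 .1247 .11 -70.6
```

```text
2.45 [ 0.4555 -0.0466  0.021 ]
[ -8.92 -16.12  -5.78] [ 0.0001 -0.0022 -0.0017]
```

Call:
servo_tool([
  {"jaw": 2, "tx": 0, "ty": 0, "tz": 0, "wx": 0, "wy": 0, "wz": 0},
  {"jaw": 2, "tx": 0, "ty": 0, "tz": 0, "wx": 0, "wy": 0, "wz": 0},
  {"jaw": 2, "tx": 0, "ty": 0, "tz": 0, "wx": 0, "wy": 0, "wz": 0},
  {"jaw": 2, "tx": 0, "ty": 0, "tz": 0, "wx": 0, "wy": 0, "wz": 0},
  {"jaw": 2, "tx": 0, "ty": 0, "tz": 0, "wx": 0, "wy": 0, "wz": 0},
])

```text
time: 2.95
ee_pos: [0.4551, -0.0463, 0.0206]
orientation: [2.613, 1.569, -0.19]
contact_force: [-1.0, 0.7, 5.9]
finger_gap: 0.27
```

```bash
python3 go.py .4562 .1247 .11 -70.6
```

```text
2.95 [ 0.4551 -0.0463  0.0206]
[ -8.95 -16.09  -5.81] [ 0.0002 -0.0015 -0.0009]
```

Call:
servo_tool([
  {"jaw": 2, "tx": -3, "ty": 0, "tz": 0, "wx": 0, "wy": 0, "wz": 0},
  {"jaw": 2, "tx": -6, "ty": 0, "tz": 0, "wx": 0, "wy": 0, "wz": 0},
  {"jaw": 2, "tx": -9, "ty": -2, "tz": -0.7, "wx": 0, "wy": 0, "wz": 0},
  {"jaw": 2, "tx": -9, "ty": -6, "tz": -2.2, "wx": 0, "wy": 0, "wz": 0},
  {"jaw": 2, "tx": -9, "ty": -10, "tz": -3.6, "wx": 0, "wy": 0, "wz": 0},
])

```text
time: 3.45
ee_pos: [0.4562, 0.0606, 0.1111]
orientation: [2.722, 1.567, -0.083]
contact_force: [-0.3, 0.2, -0.8]
finger_gap: 0.27
```

```bash
python3 go.py .4579 .1253 .095 -70.6
```

```text
3.45 [0.4562 0.0606 0.1111]
[ 1.61 -6.05 -2.29] [-0.0022 -0.0036 -0.0016]
```

Call:
servo_tool([
  {"jaw": 2, "tx": 0, "ty": -3, "tz": -1.15, "wx": 0, "wy": 0, "wz": 0},
  {"jaw": 2, "tx": 0.5, "ty": -6.05, "tz": -2.3, "wx": 0, "wy": 0, "wz": 0},
  {"jaw": 2, "tx": 1, "ty": -6.05, "tz": -2.3, "wx": 0, "wy": 0, "wz": 0},
  {"jaw": 2, "tx": 1, "ty": -6.05, "tz": -2.3, "wx": 0, "wy": 0, "wz": 0},
  {"jaw": 2, "tx": 1, "ty": -6.05, "tz": -2.3, "wx": 0, "wy": 0, "wz": 0},
])

```text
time: 3.95
ee_pos: [0.4561, 0.124, 0.0991]
orientation: [0.238, 1.57, -2.565]
contact_force: [0.1, -0.2, -0.7]
finger_gap: 0.274
```

```bash
python3 go.py .4579 .1253 .0626 -70.6; python3 - <<'E'
from station import manip
import cv2,numpy as np
c=manip.read_camera("scene");t=manip.read_camera("top"); cv2.imwrite("pics/s2.png",np.hstack([cv2.resize(c["img"][200:290,330:420,::-1],(400,400)),cv2.resize(t["img"][170:260,210:300,::-1],(400,400))]))
E
```

```text
3.95 [0.4561 0.124  0.0991]
[ 3.65 -0.06 -0.21] [-0.0003  0.001  -0.0003]
```

View pics/s2.png

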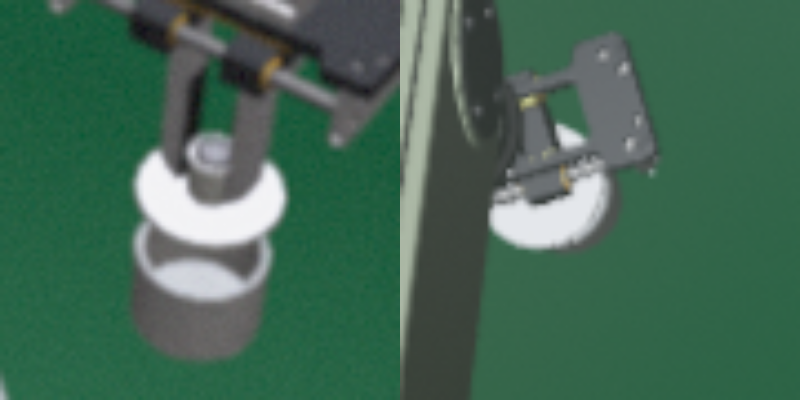

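```bash
cat > lid.py <<'E'
import sys
from station import manip
from h import *
z=float(sys.argv[1]); a,b,e,d=map(int,sys.argv[2:6]); kind=sys.argv[6]; name=sys.argv[7] if len(sys.argv)>7 else "scene"
c=manip.read_camera(name)
big=cv2.resize(c["img"][b:d,a:e],None,fx=8,fy=8,interpolation=cv2.INTER_CUBIC)
m=(big.min(2)>170).astype(np.uint8)
ct=max(cv2.findContours(m,0,1)[0],key=cv2.contourArea)
h=(cv2.convexHull(ct)[:,0]+.5)/8-.5+[a,b]; P=plane(c,h,z)
if kind=='r': 
    o,r=circ(P); res=np.linalg.norm(P[:,:2]-o,axis=1)-r; k=abs(res)<.002; print(circ(P[k]),k.mean())
else: print(cv2.minAreaRect((P[:,:2]*1000).astype(np.float32)))
print(manip.state()["ee_pos"])
E
python3 lid.py .0915 350 230 402 260 r
```

```text
(array([0.45574252, 0.1228535 ]), np.float64(0.03771683640714677)) 1.0
[0.45672267 0.12377352 0.09960229]
```

```bash
python3 go.py .4582 .1260 .0626 -70.6
```

```text
4.1 [0.4567 0.1238 0.0996]
[ 3.7  -0.16 -0.21] [-0.0016 -0.0002 -0.0003]
```

Call:
servo_tool([
  {"jaw": 2, "tx": 0.5, "ty": -0.15, "tz": -0.2, "wx": 0, "wy": 0, "wz": 0},
  {"jaw": 2, "tx": 1.3, "ty": -0.15, "tz": -0.2, "wx": 0, "wy": 0, "wz": 0},
  {"jaw": 2, "tx": 2.2, "ty": -0.15, "tz": -0.2, "wx": 0, "wy": 0, "wz": 0},
  {"jaw": 2, "tx": 3, "ty": -0.15, "tz": -0.2, "wx": 0, "wy": 0, "wz": 0},
  {"jaw": 2, "tx": 3.5, "ty": -0.15, "tz": -0.2, "wx": 0, "wy": 0, "wz": 0},
])

```text
time: 4.6
ee_pos: [0.4569, 0.1267, 0.063]
orientation: [-0.242, 1.569, -3.045]
contact_force: [0.1, 0.4, -0.4]
finger_gap: 0.272
```

```bash
python3 go.py .4582 .1260 .0626 -70.6
```

```text
4.6 [0.4569 0.1267 0.063 ]
[ 0.04  0.11 -0.1 ] [0.0001 0.0021 0.0005]
```

Call:
servo_tool([
  {"jaw": 2, "tx": 0.05, "ty": 0.05, "tz": -0.05, "wx": 0, "wy": 0, "wz": 0},
  {"jaw": 5.5, "tx": 0.05, "ty": 0.05, "tz": -0.05, "wx": 0, "wy": 0, "wz": 0},
  {"jaw": 5.5, "tx": 0.05, "ty": 0.05, "tz": -0.05, "wx": 0, "wy": 0, "wz": 0},
  {"jaw": 5.5, "tx": 0.05, "ty": 0.05, "tz": -0.05, "wx": 0, "wy": 0, "wz": 0},
  {"jaw": 5.5, "tx": 0.05, "ty": 0.05, "tz": -0.05, "wx": 0, "wy": 0, "wz": 0},
])

```text
time: 5.1
ee_pos: [0.4588, 0.1266, 0.0643]
orientation: [2.907, 1.57, 0.104]
contact_force: [0.4, 0.1, 1.5]
finger_gap: 0.569
```

Call:
servo_tool([
  {"jaw": 5.5, "tx": -1, "ty": 0, "tz": 0, "wx": 0, "wy": 0, "wz": 0},
  {"jaw": 5.5, "tx": -4, "ty": 0, "tz": 0, "wx": 0, "wy": 0, "wz": 0},
  {"jaw": 5.5, "tx": -8, "ty": 0, "tz": 0, "wx": 0, "wy": 0, "wz": 0},
  {"jaw": 5.5, "tx": -12, "ty": 2, "tz": 0, "wx": 0, "wy": 0, "wz": 0},
  {"jaw": 5.5, "tx": -12, "ty": 7, "tz": 0, "wx": 0, "wy": 0, "wz": 0},
])

```text
time: 5.6
ee_pos: [0.4862, 0.0622, 0.1916]
orientation: [2.854, 1.557, 0.057]
contact_force: [1.7, 0.2, -0.1]
finger_gap: 0.583
```

```bash
python3 go.py .648 -.036 .1 -116.8; python3 lid.py .055 345 225 405 275 r; python3 - <<'E'
from station import manip
import cv2,numpy as np
c=manip.read_camera("scene");t=manip.read_camera("top"); cv2.imwrite("pics/s3.png",np.hstack([cv2.resize(c["img"][200:290,330:420,::-1],(400,400)),cv2.resize(t["img"][120:260,210:350,::-1],(400,400))]))
E
```

```text
5.6 [0.4862 0.0622 0.1916]
[  9.38  14.67 -11.79] [ 0.8122 -0.0145  0.0017]
(array([0.45723938, 0.12541802]), np.float64(0.03790544835317533)) 1.0
[0.48766221 0.05328868 0.18932438]
```

View pics/s3.png

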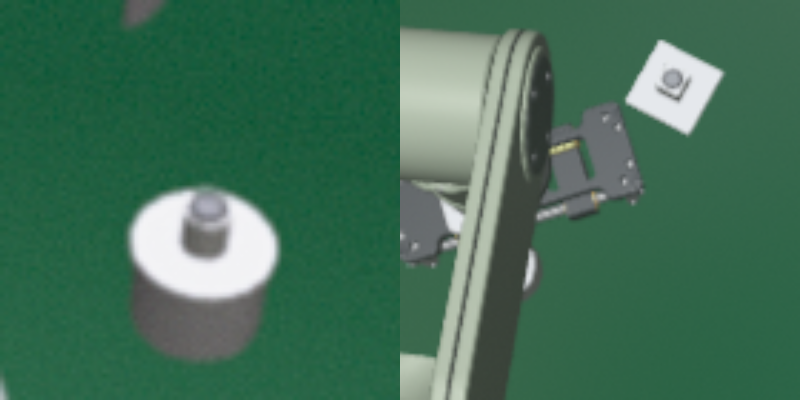

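The round lid is on: it sits level on the rim (scene ≈ 376,254), with its flange centre 0.2 mm from the pot's. The square lid is next.

```bash
python3 go.py .648 -.036 .12 -116.8
```

```text
5.75 [0.4832 0.0585 0.1857]
[  6.63  14.33 -12.45] [ 8.022e-01 -3.200e-03 -2.000e-04]
```

Call:
servo_tool([
  {"jaw": 6, "tx": 0, "ty": 3, "tz": -2.5, "wx": 0.14, "wy": 0, "wz": 0},
  {"jaw": 6, "tx": 0, "ty": 6, "tz": -5, "wx": 0.28, "wy": 0, "wz": 0},
  {"jaw": 6, "tx": 1, "ty": 9, "tz": -7.5, "wx": 0.42, "wy": 0, "wz": 0},
  {"jaw": 6, "tx": 3, "ty": 12, "tz": -10, "wx": 0.56, "wy": 0, "wz": 0},
  {"jaw": 6, "tx": 5, "ty": 14.3, "tz": -12.5, "wx": 0.7, "wy": 0, "wz": 0},
])

```text
time: 6.25
ee_pos: [0.6482, -0.0328, 0.1334]
orientation: [-0.855, 1.571, 1.92]
contact_force: [0.8, 0.5, 0.7]
finger_gap: 0.639
```

```bash
python3 go.py .648 -.036 .06 -116.8
```

```text
6.25 [ 0.6482 -0.0328  0.1334]
[ 7.34  0.31 -0.1 ] [0.1009 0.0002 0.0002]
```

Call:
servo_tool([
  {"jaw": 6, "tx": 2.5, "ty": 0.2, "tz": -0.05, "wx": 0.05, "wy": 0, "wz": 0},
  {"jaw": 6, "tx": 5, "ty": 0.3, "tz": -0.1, "wx": 0.1, "wy": 0, "wz": 0},
  {"jaw": 6, "tx": 7.3, "ty": 0.3, "tz": -0.1, "wx": 0.1, "wy": 0, "wz": 0},
  {"jaw": 6, "tx": 7.3, "ty": 0.3, "tz": -0.1, "wx": 0.1, "wy": 0, "wz": 0},
  {"jaw": 6, "tx": 7.3, "ty": 0.3, "tz": -0.1, "wx": 0.1, "wy": 0, "wz": 0},
])

```text
time: 6.75
ee_pos: [0.6463, -0.0348, 0.0605]
orientation: [0.137, 1.569, 2.818]
contact_force: [0.5, -1.0, 0.1]
finger_gap: 0.637
```

```bash
python3 go.py .648 -.036 .0195 -116.8;  python3 - <<'E'
from station import manip
import cv2
c=manip.read_camera("scene"); cv2.imwrite("pics/s4.png",cv2.resize(c["img"][180:320,210:360,::-1],None,fx=4,fy=4))
E
```

```text
6.75 [ 0.6463 -0.0348  0.0605]
[ 4.1   0.03 -0.21] [ 0.0075  0.0021 -0.0003]
```

View pics/s4.png

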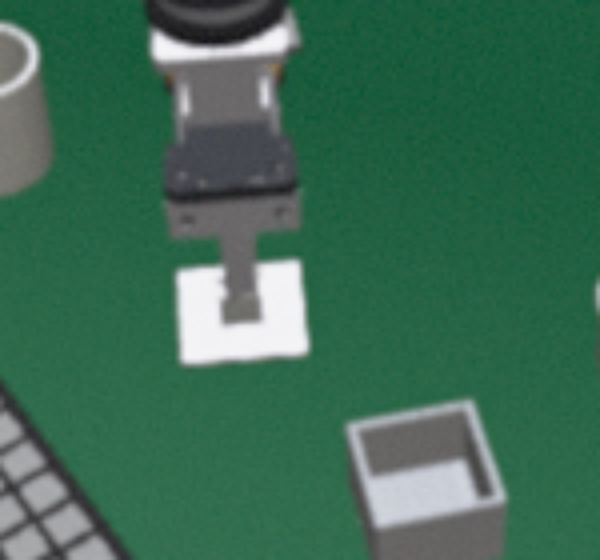

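The near finger is in line with the square knob (scene ≈ 270,255). I lower and grip.

Call:
servo_tool([
  {"jaw": 6, "tx": 2, "ty": 0, "tz": -0.2, "wx": 0.008, "wy": 0, "wz": 0},
  {"jaw": 6, "tx": 4.1, "ty": 0, "tz": -0.2, "wx": 0.008, "wy": 0, "wz": 0},
  {"jaw": 6, "tx": 4.1, "ty": 0, "tz": -0.2, "wx": 0.008, "wy": 0, "wz": 0},
  {"jaw": 2, "tx": 4.1, "ty": 0, "tz": -0.2, "wx": 0.008, "wy": 0, "wz": 0},
  {"jaw": 2, "tx": 4.1, "ty": 0, "tz": -0.2, "wx": 0.008, "wy": 0, "wz": 0},
])

```text
time: 7.3
ee_pos: [0.6505, -0.0369, 0.0222]
orientation: [-2.841, 1.567, -0.168]
contact_force: [0.9, -0.1, 0.5]
finger_gap: 0.502
```

Call:
servo_tool([
  {"jaw": 2, "tx": 0, "ty": 0, "tz": 0, "wx": 0, "wy": 0, "wz": 0},
  {"jaw": 2, "tx": 0, "ty": 0, "tz": 0, "wx": 0, "wy": 0, "wz": 0},
  {"jaw": 2, "tx": 0, "ty": 0, "tz": 0, "wx": 0, "wy": 0, "wz": 0},
  {"jaw": 2, "tx": 0, "ty": 0, "tz": 0, "wx": 0, "wy": 0, "wz": 0},
  {"jaw": 2, "tx": 0, "ty": 0, "tz": 0, "wx": 0, "wy": 0, "wz": 0},
])

```text
time: 7.8
ee_pos: [0.6494, -0.0369, 0.0208]
orientation: [-2.842, 1.57, -0.169]
contact_force: [-0.8, -0.0, 5.2]
finger_gap: 0.274
```

```bash
python3 go.py .635 .1446 .11 -109.5
```

```text
7.8 [ 0.6494 -0.0369  0.0208]
[ -8.92 -15.54   9.48] [-0.1288 -0.0012  0.0003]
```

Call:
servo_tool([
  {"jaw": 2, "tx": -3, "ty": 0, "tz": 0, "wx": 0, "wy": 0, "wz": 0},
  {"jaw": 2, "tx": -6, "ty": 0, "tz": 0, "wx": 0, "wy": 0, "wz": 0},
  {"jaw": 2, "tx": -9, "ty": -3, "tz": 2, "wx": -0.05, "wy": 0, "wz": 0},
  {"jaw": 2, "tx": -9, "ty": -6, "tz": 4, "wx": -0.1, "wy": 0, "wz": 0},
  {"jaw": 2, "tx": -9, "ty": -9, "tz": 6, "wx": -0.13, "wy": 0, "wz": 0},
])

```text
time: 8.3
ee_pos: [0.6367, 0.0713, 0.1113]
orientation: [-2.794, 1.568, 0.009]
contact_force: [-0.1, 0.5, -0.6]
finger_gap: 0.274
```

```bash
python3 go.py .6365 .1440 .097 -109.5
```

```text
8.3 [0.6367 0.0713 0.1113]
[ 1.43 -6.85  2.44] [ 0.0016 -0.0024  0.0009]
```

Call:
servo_tool([
  {"jaw": 2, "tx": 0, "ty": -3.5, "tz": 1.2, "wx": 0, "wy": 0, "wz": 0},
  {"jaw": 2, "tx": 0, "ty": -6.85, "tz": 2.45, "wx": 0, "wy": 0, "wz": 0},
  {"jaw": 2, "tx": 1.2, "ty": -6.85, "tz": 2.45, "wx": 0, "wy": 0, "wz": 0},
  {"jaw": 2, "tx": 1.2, "ty": -6.85, "tz": 2.45, "wx": 0, "wy": 0, "wz": 0},
  {"jaw": 2, "tx": 1.2, "ty": -6.85, "tz": 2.45, "wx": 0, "wy": 0, "wz": 0},
])

```text
time: 8.8
ee_pos: [0.6348, 0.1423, 0.0967]
orientation: [0.647, 1.568, -2.835]
contact_force: [0.0, -0.1, -1.2]
finger_gap: 0.27
```

```bash
python3 lid.py .0905 280 245 350 300 s; python3 go.py .6365 .1440 .0628 -109.5; python3 - <<'E'
from station import manip
import cv2,numpy as np
c=manip.read_camera("scene");t=manip.read_camera("top"); cv2.imwrite("pics/s5.png",np.hstack([cv2.resize(c["img"][235:335,270:370,::-1],(400,400)),cv2.resize(t["img"][100:200,200:300,::-1],(400,400))]))
E
```

```text
((636.6217041015625, 148.11831665039062), (82.3861312866211, 80.64949798583984), 64.92227172851562)
[0.63540098 0.14200634 0.09726959]
8.85 [0.6354 0.142  0.0973]
[ 3.45 -0.23 -0.04] [-0.0002  0.0011 -0.001 ]
```

View pics/s5.png

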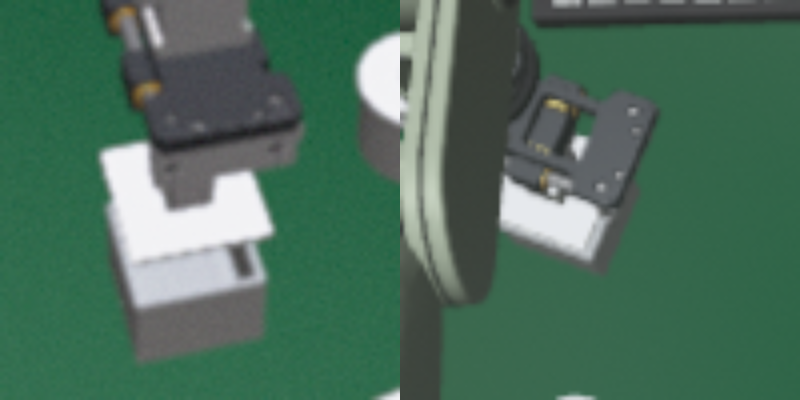

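```bash
python3 - <<'E'
from station import manip
from h import *
c=manip.read_camera("scene")
f=lambda p:(np.array(p)+.5)/4-.5+[270,235]
P=plane(c,[f((102,151)),f((138,262)),f((273,238))],.0905)[:,:2]; print(P,(P[0]+P[2])/2,np.linalg.norm(P[0]-P[1]),np.linalg.norm(P[2]-P[1]))
for a,b in((0,1),(1,2)): v=P[b]-P[a]; print(np.degrees(np.arctan2(v[1],v[0]))%90)
Q=plane(c,[f((107,203)),f((136,303)),f((267,281))],.05)[:,:2]; print(Q,(Q[0]+Q[2])/2)
for a,b in((0,1),(1,2)): v=Q[b]-Q[a]; print(np.degrees(np.arctan2(v[1],v[0]))%90)
print(manip.state()["ee_pos"])
E
```

```text
[[0.65634602 0.09600181]
 [0.67958447 0.16802339]
 [0.61401317 0.19315577]] [0.63517959 0.14457879] 0.07567783459768185 0.07022273330192008
72.11720412322153
69.02900938987347
[[0.6561101  0.09894829]
 [0.6783839  0.16335018]
 [0.61342465 0.18942785]] [0.63476738 0.14418807]
70.9217352882112
68.12718025124735
[0.63614838 0.14205545 0.09824125]
```

Call:
servo_tool([
  {"jaw": 2, "tx": 0.8, "ty": -0.1, "tz": 0, "wx": 0, "wy": 0, "wz": 0},
  {"jaw": 2, "tx": 1.6, "ty": -0.1, "tz": 0, "wx": 0, "wy": 0, "wz": 0},
  {"jaw": 2, "tx": 2.4, "ty": -0.1, "tz": 0, "wx": 0, "wy": 0, "wz": 0},
  {"jaw": 2, "tx": 3, "ty": -0.1, "tz": 0, "wx": 0, "wy": 0, "wz": 0},
  {"jaw": 2, "tx": 3.4, "ty": -0.1, "tz": 0, "wx": 0, "wy": 0, "wz": 0},
])

```text
time: 9.5
ee_pos: [0.6352, 0.1442, 0.0627]
orientation: [0.435, 1.569, -3.046]
contact_force: [-5.0, -1.4, 27.0]
finger_gap: 0.273
```

```bash
python3 go.py .6362 .1432 .0628 -109.5
```

```text
9.5 [0.6352 0.1442 0.0627]
[-0.01  0.06 -0.13] [ 0.0012  0.0019 -0.0009]
```

Call:
servo_tool([
  {"jaw": 2, "tx": -0.1, "ty": 0, "tz": 0, "wx": 0, "wy": 0, "wz": 0},
  {"jaw": 5.5, "tx": -0.1, "ty": 0, "tz": 0, "wx": 0, "wy": 0, "wz": 0},
  {"jaw": 5.5, "tx": -0.1, "ty": 0, "tz": 0, "wx": 0, "wy": 0, "wz": 0},
  {"jaw": 5.5, "tx": -0.1, "ty": 0, "tz": 0, "wx": 0, "wy": 0, "wz": 0},
  {"jaw": 5.5, "tx": -0.1, "ty": 0, "tz": 0, "wx": 0, "wy": 0, "wz": 0},
])

```text
time: 10.0
ee_pos: [0.6362, 0.1443, 0.0652]
orientation: [-2.709, 1.57, 0.093]
contact_force: [-0.5, -0.1, -0.2]
finger_gap: 0.569
```

Call:
servo_tool([
  {"jaw": 5.5, "tx": -1, "ty": 0, "tz": 0, "wx": 0, "wy": 0, "wz": 0},
  {"jaw": 5.5, "tx": -4, "ty": 0, "tz": 0, "wx": 0, "wy": 0, "wz": 0},
  {"jaw": 5.5, "tx": -8, "ty": 0, "tz": 0, "wx": 0, "wy": 0, "wz": 0},
  {"jaw": 5.5, "tx": -12, "ty": 2, "tz": 0, "wx": 0, "wy": 0, "wz": 0},
  {"jaw": 5.5, "tx": -15, "ty": 6, "tz": 0, "wx": 0, "wy": 0, "wz": 0},
])

```text
time: 10.5
ee_pos: [0.6176, 0.0892, 0.2191]
orientation: [-2.658, 1.565, 0.148]
contact_force: [1.3, -0.2, 0.0]
finger_gap: 0.584
```

```bash
python3 - <<'E'
from station import manip
import cv2,numpy as np
c=manip.read_camera("scene");t=manip.read_camera("top"); cv2.imwrite("pics/s6.png",np.hstack([cv2.resize(c["img"][250:340,275:365,::-1],(400,400)),cv2.resize(t["img"][120:200,200:280,::-1],(400,400))]))
E
python3 lid.py .055 285 260 345 315 s
```

```text
((635.0341186523438, 144.79075622558594), (76.7687759399414, 75.65188598632812), 70.74639892578125)
[0.61801474 0.08613022 0.21951549]
```

View pics/s6.png

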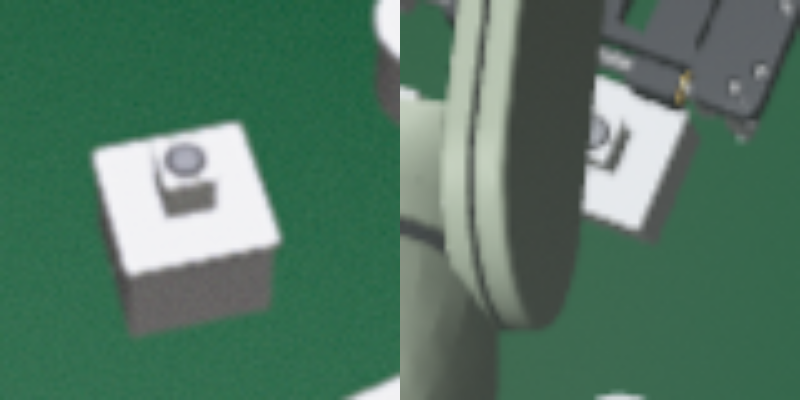

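```bash
cat > gp.py <<'E'
import sys
from station import manip
from h import *
ax=np.array([-0.3987699,0.13995985,0.90630779]); E_=np.array([.472,-.2755,.158])
R=tool(-ax,(-.331,-.944,0))
s=manip.state(); print(round(s["time"],2),s["ee_pos"].round(4))
for d in map(float,sys.argv[1:]): print(d,*delta(s,E_+d*ax,R))
E
python3 gp.py .05 -.067
```

```text
10.65 [0.618  0.0861 0.2195]
0.05 [ 1.49 38.98  3.76] [-0.0051  0.429   0.0016]
-0.067 [12.13 38.98 -1.11] [-0.0051  0.429   0.0016]
```

Call:
servo_tool([
  {"jaw": 6, "tx": 0, "ty": 4, "tz": 0.4, "wx": 0, "wy": 0.05, "wz": 0},
  {"jaw": 6, "tx": 0, "ty": 8.5, "tz": 0.8, "wx": 0, "wy": 0.1, "wz": 0},
  {"jaw": 6, "tx": 0, "ty": 13, "tz": 1.3, "wx": 0, "wy": 0.16, "wz": 0},
  {"jaw": 6, "tx": 0, "ty": 17.5, "tz": 1.7, "wx": 0, "wy": 0.22, "wz": 0},
  {"jaw": 6, "tx": 0, "ty": 22, "tz": 2.2, "wx": 0, "wy": 0.28, "wz": 0},
])

```text
time: 11.15
ee_pos: [0.521, -0.1126, 0.2137]
orientation: [-3.141, 1.29, -0.337]
contact_force: [0.8, -0.9, 0.8]
finger_gap: 0.638
```

```bash
python3 gp.py .05
```

```text
11.15 [ 0.521  -0.1126  0.2137]
0.05 [ 0.63 17.    1.57] [-4.000e-04  1.558e-01  1.000e-04]
```

Call:
servo_tool([
  {"jaw": 6, "tx": 0, "ty": 4.5, "tz": 0.4, "wx": 0, "wy": 0.05, "wz": 0},
  {"jaw": 6, "tx": 0.2, "ty": 9, "tz": 0.8, "wx": 0, "wy": 0.1, "wz": 0},
  {"jaw": 6, "tx": 0.4, "ty": 13, "tz": 1.2, "wx": 0, "wy": 0.155, "wz": 0},
  {"jaw": 6, "tx": 0.6, "ty": 17, "tz": 1.55, "wx": 0, "wy": 0.155, "wz": 0},
  {"jaw": 6, "tx": 0.6, "ty": 17, "tz": 1.55, "wx": 0, "wy": 0.155, "wz": 0},
])

```text
time: 11.65
ee_pos: [0.4507, -0.2713, 0.2033]
orientation: [-3.14, 1.138, -0.344]
contact_force: [0.6, 0.5, 0.8]
finger_gap: 0.637
```

```bash
python3 gp.py .05 -.067; python3 - <<'E'
from station import manip
import cv2,numpy as np
c=manip.read_camera("scene");t=manip.read_camera("top"); cv2.imwrite("pics/s7.png",np.hstack([cv2.resize(c["img"][90:210,210:330,::-1],(400,400)),cv2.resize(t["img"][140:240,340:440,::-1],(400,400))]))
E
```

```text
11.65 [ 0.4507 -0.2713  0.2033]
0.05 [ 0.02 -0.31 -0.03] [-0.0084  0.0034 -0.0029]
-0.067 [11.72 -0.34 -0.07] [-0.0084  0.0034 -0.0029]
```

View pics/s7.png

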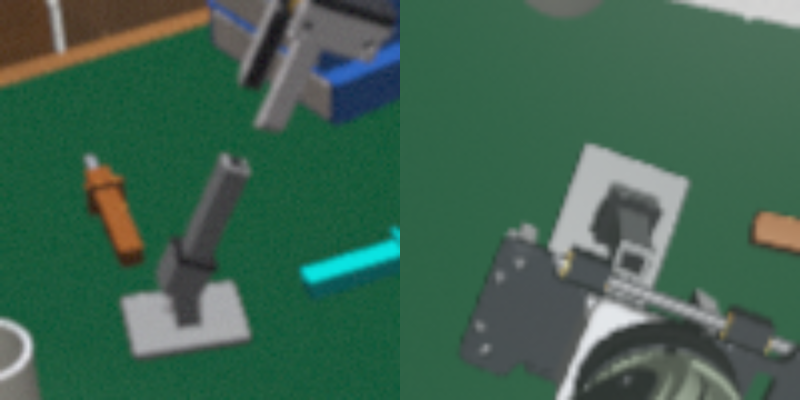

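The fingers line up with the leaning handle (cap at scene ≈ 280,139). I advance along the axis.

Call:
servo_tool([
  {"jaw": 6, "tx": 2, "ty": -0.3, "tz": -0.05, "wx": -0.008, "wy": 0.003, "wz": -0.003},
  {"jaw": 6, "tx": 4.5, "ty": -0.3, "tz": -0.05, "wx": -0.008, "wy": 0.003, "wz": -0.003},
  {"jaw": 6, "tx": 7, "ty": -0.3, "tz": -0.05, "wx": -0.008, "wy": 0.003, "wz": -0.003},
  {"jaw": 6, "tx": 9.5, "ty": -0.3, "tz": -0.05, "wx": -0.008, "wy": 0.003, "wz": -0.003},
  {"jaw": 6, "tx": 11.7, "ty": -0.3, "tz": -0.05, "wx": -0.008, "wy": 0.003, "wz": -0.003},
])

```text
time: 12.25
ee_pos: [0.5024, -0.2792, 0.0974]
orientation: [-3.14, 1.134, -0.325]
contact_force: [0.6, -0.3, -0.7]
finger_gap: 0.637
```

```bash
python3 gp.py -.067; python3 - <<'E'
from station import manip
import cv2,numpy as np
c=manip.read_camera("scene");t=manip.read_camera("top"); cv2.imwrite("pics/s8.png",np.hstack([cv2.resize(c["img"][90:210,210:330,::-1],(400,400)),cv2.resize(t["img"][140:240,340:440,::-1],(400,400))]))
E
```

```text
12.25 [ 0.5024 -0.2792  0.0974]
-0.067 [-0.06  0.65  0.16] [ 0.0091 -0.0002  0.0052]
```

View pics/s8.png

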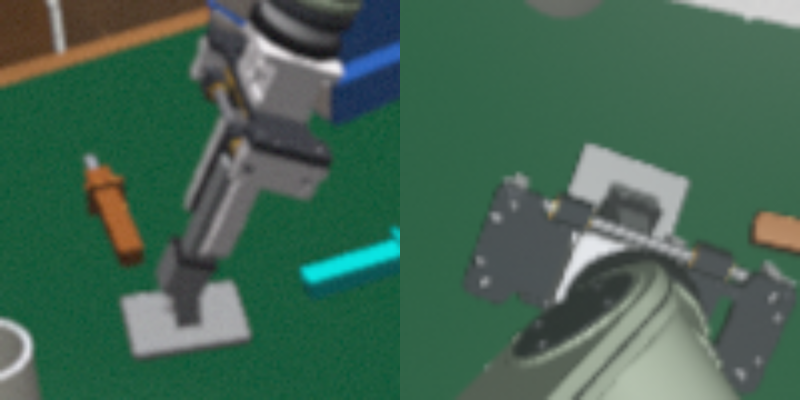

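Call:
servo_tool([
  {"jaw": 6, "tx": 0, "ty": 0.3, "tz": 0.1, "wx": 0.009, "wy": 0, "wz": 0.005},
  {"jaw": 6, "tx": 0, "ty": 0.4, "tz": 0.1, "wx": 0.009, "wy": 0, "wz": 0.005},
  {"jaw": 6, "tx": 0, "ty": 0.4, "tz": 0.1, "wx": 0.009, "wy": 0, "wz": 0.005},
  {"jaw": 6, "tx": 0, "ty": 0.4, "tz": 0.1, "wx": 0.009, "wy": 0, "wz": 0.005},
  {"jaw": 6, "tx": 0, "ty": 0.4, "tz": 0.1, "wx": 0.009, "wy": 0, "wz": 0.005},
])

```text
time: 12.85
ee_pos: [0.499, -0.286, 0.0995]
orientation: [3.137, 1.131, -0.345]
contact_force: [0.7, -0.2, 1.2]
finger_gap: 0.64
```

```bash
python3 gp.py -.067
```

```text
12.85 [ 0.499  -0.286   0.0995]
-0.067 [ 0.17 -0.09  0.15] [-0.0028 -0.003  -0.0033]
```

Call:
servo_tool([
  {"jaw": 1.8, "tx": 0.1, "ty": 0, "tz": 0.1, "wx": 0, "wy": 0, "wz": 0},
  {"jaw": 1.8, "tx": 0.1, "ty": 0, "tz": 0.1, "wx": 0, "wy": 0, "wz": 0},
  {"jaw": 1.8, "tx": 0.1, "ty": 0, "tz": 0.1, "wx": 0, "wy": 0, "wz": 0},
  {"jaw": 1.8, "tx": 0.1, "ty": 0, "tz": 0.1, "wx": 0, "wy": 0, "wz": 0},
  {"jaw": 1.8, "tx": 0.1, "ty": 0, "tz": 0.1, "wx": 0, "wy": 0, "wz": 0},
], grip_force=25)

```text
time: 13.35
ee_pos: [0.4984, -0.2854, 0.0972]
orientation: [3.139, 1.133, -0.344]
contact_force: [-0.0, 0.8, 0.9]
finger_gap: 0.249
```

Call:
servo_tool([
  {"jaw": 1.8, "tx": 0, "ty": 0, "tz": 0, "wx": 0, "wy": 0, "wz": 0},
  {"jaw": 1.8, "tx": 0, "ty": 0, "tz": 0, "wx": 0, "wy": 0, "wz": 0},
  {"jaw": 1.8, "tx": 0, "ty": 0, "tz": 0, "wx": 0, "wy": 0, "wz": 0},
  {"jaw": 1.8, "tx": 0, "ty": 0, "tz": 0, "wx": 0, "wy": 0, "wz": 0},
  {"jaw": 1.8, "tx": 0, "ty": 0, "tz": 0, "wx": 0, "wy": 0, "wz": 0},
])

```text
time: 13.85
ee_pos: [0.4984, -0.2853, 0.0972]
orientation: [3.139, 1.133, -0.343]
contact_force: [0.0, 0.5, -0.0]
finger_gap: 0.235
```

```bash
python3 gp.py -.067
```

```text
13.85 [ 0.4984 -0.2853  0.0972]
-0.067 [-0.   -0.05 -0.02] [-0.0028 -0.0015 -0.0025]
```

Call:
servo_tool([
  {"jaw": 1.8, "tx": -1.5, "ty": 0, "tz": 0, "wx": 0, "wy": 0, "wz": 0},
  {"jaw": 1.8, "tx": -3.5, "ty": 0, "tz": 0, "wx": 0, "wy": 0, "wz": 0},
  {"jaw": 1.8, "tx": -5.5, "ty": 0, "tz": 0, "wx": 0, "wy": 0, "wz": 0},
  {"jaw": 1.8, "tx": -7.5, "ty": 0, "tz": 0, "wx": 0, "wy": 0, "wz": 0},
  {"jaw": 1.8, "tx": -9, "ty": 0, "tz": 0, "wx": 0, "wy": 0, "wz": 0},
])

```text
time: 14.35
ee_pos: [0.462, -0.2725, 0.1795]
orientation: [3.137, 1.133, -0.345]
contact_force: [-0.0, -1.1, -1.3]
finger_gap: 0.234
```

```bash
python3 gp.py .02; python3 - <<'E'
from station import manip
import cv2,numpy as np
c=manip.read_camera("scene");t=manip.read_camera("top"); cv2.imwrite("pics/s9.png",np.hstack([cv2.resize(c["img"][90:210,210:330,::-1],(400,400)),cv2.resize(t["img"][140:240,340:440,::-1],(400,400))]))
E
```

```text
14.35 [ 0.462  -0.2725  0.1795]
0.02 [ 0.39 -0.05 -0.04] [-0.0026 -0.0018 -0.0032]
```

View pics/s9.png

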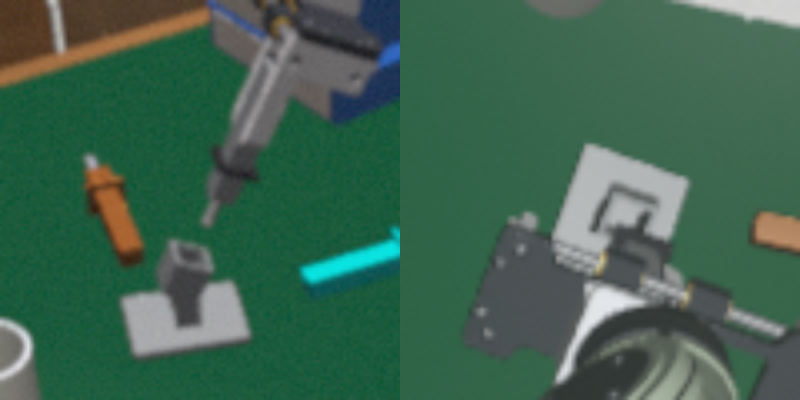

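The thermometer is drawn clear: its tip is at scene ≈ 273,157 and the empty socket is below it. Now I turn it upright and carry it over.

```bash
python3 go.py .5 -.15 .23 -109.5; python3 go.py .635 .1448 .23 -109.5
```

```text
14.45 [ 0.4629 -0.2735  0.1809]
[ -4.75 -12.86  -1.54] [-2.000e-04 -4.417e-01 -3.700e-03]
14.45 [ 0.4629 -0.2735  0.1809]
[ -3.64 -45.16  -4.16] [-2.000e-04 -4.417e-01 -3.700e-03]
```

Call:
servo_tool([
  {"jaw": 1.8, "tx": -2, "ty": -1, "tz": -0.3, "wx": 0, "wy": -0.06, "wz": 0},
  {"jaw": 1.8, "tx": -4, "ty": -3.5, "tz": -0.6, "wx": 0, "wy": -0.15, "wz": 0},
  {"jaw": 1.8, "tx": -4.75, "ty": -6.5, "tz": -0.9, "wx": 0, "wy": -0.25, "wz": 0},
  {"jaw": 1.8, "tx": -4.75, "ty": -9.5, "tz": -1.2, "wx": 0, "wy": -0.35, "wz": 0},
  {"jaw": 1.8, "tx": -4.75, "ty": -12.9, "tz": -1.5, "wx": 0, "wy": -0.44, "wz": 0},
])

```text
time: 14.95
ee_pos: [0.5004, -0.1481, 0.2279]
orientation: [0.506, 1.566, -2.977]
contact_force: [0.8, -1.4, -2.5]
finger_gap: 0.235
```

```bash
python3 go.py .635 .1448 .23 -109.5
```

```text
14.95 [ 0.5004 -0.1481  0.2279]
[ -0.29 -32.11  -2.87] [-0.0012  0.0043 -0.0024]
```

Call:
servo_tool([
  {"jaw": 1.8, "tx": 0, "ty": -3, "tz": -0.3, "wx": 0, "wy": 0, "wz": 0},
  {"jaw": 1.8, "tx": 0, "ty": -6.5, "tz": -0.6, "wx": 0, "wy": 0, "wz": 0},
  {"jaw": 1.8, "tx": 0, "ty": -10.5, "tz": -0.9, "wx": 0, "wy": 0, "wz": 0},
  {"jaw": 1.8, "tx": 0, "ty": -14.5, "tz": -1.3, "wx": 0, "wy": 0, "wz": 0},
  {"jaw": 1.8, "tx": 0, "ty": -18, "tz": -1.6, "wx": 0, "wy": 0, "wz": 0},
])

```text
time: 15.45
ee_pos: [0.5752, 0.0176, 0.2258]
orientation: [0.351, 1.567, -3.13]
contact_force: [0.5, -0.9, -1.8]
finger_gap: 0.231
```

Call:
servo_tool([
  {"jaw": 1.8, "tx": 0, "ty": -3, "tz": -0.3, "wx": 0, "wy": 0, "wz": 0},
  {"jaw": 1.8, "tx": 0, "ty": -6, "tz": -0.6, "wx": 0, "wy": 0, "wz": 0},
  {"jaw": 1.8, "tx": 0, "ty": -9, "tz": -0.9, "wx": 0, "wy": 0, "wz": 0},
  {"jaw": 1.8, "tx": 0, "ty": -12, "tz": -1.2, "wx": 0, "wy": 0, "wz": 0},
  {"jaw": 1.8, "tx": 0, "ty": -14, "tz": -1.3, "wx": 0, "wy": 0, "wz": 0},
])

```text
time: 15.95
ee_pos: [0.6341, 0.1453, 0.2251]
orientation: [0.369, 1.567, -3.112]
contact_force: [0.5, 0.3, -0.9]
finger_gap: 0.234
```

```bash
python3 go.py .635 .1448 .23 -109.5; python3 - <<'E'
from station import manip
import cv2,numpy as np
c=manip.read_camera("scene");t=manip.read_camera("top"); cv2.imwrite("pics/s10.png",np.hstack([cv2.resize(c["img"][200:300,260:360,::-1],(400,400)),cv2.resize(t["img"][100:200,190:290,::-1],(400,400))]))
E
```

```text
15.95 [0.6341 0.1453 0.2251]
[-0.49  0.02 -0.1 ] [ 0.0009  0.004  -0.0015]
```

View pics/s10.png

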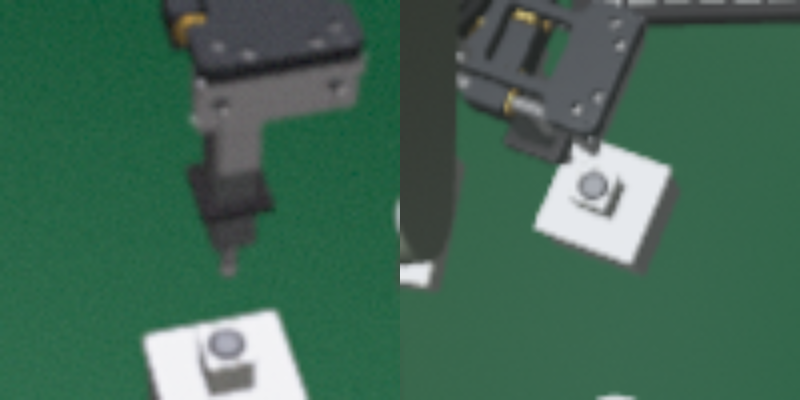

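```bash
python3 - <<'E'
from station import manip
from h import *
c=manip.read_camera("scene");t=manip.read_camera("top"); s=manip.state()
f=lambda p,x0,y0:(np.array(p)+.5)/4-.5+[x0,y0]
us=f((227,344),260,200); ut=f((193,185),190,100)
print("spot",plane(c,us,.081),plane(t,ut,.081),tri(c,us,t,ut))
R=Ro.from_euler('xyz',s["orientation"]).as_matrix(); p=s["ee_pos"]
print("toolx",R[:,0], p)
for d in(.082,.085,.088,.091,.094):
    q=p+R[:,0]*d; print(d,q,proj(c,q), plane(c,f((228,274),260,200),q[2]))
# masks
cv2.imwrite("pics/tip.png",cv2.resize(c["img"][245:295,295:340,::-1],None,fx=12,fy=12,interpolation=cv2.INTER_CUBIC))
E
```

```text
spot [[0.63411309 0.14433746 0.081     ]] [[0.63416773 0.14441186 0.081     ]] [0.63414685 0.14439054 0.08107732]
toolx [-0.00480225 -0.0014152  -0.99998747] [0.63328664 0.14320785 0.22562212]
0.082 [0.63289286 0.1430918  0.14362315] [[316.71731059 265.11886632]] [[0.63746463 0.14961928 0.14362315]]
0.085 [0.63287845 0.14308756 0.14062318] [[316.71273792 266.10577479]] [[0.63599915 0.14745277 0.14062318]]
0.088 [0.63286405 0.14308331 0.13762322] [[316.70818444 267.0885435 ]] [[0.63453366 0.14528626 0.13762322]]
0.091 [0.63284964 0.14307907 0.13462326] [[316.70365001 268.06719844]] [[0.63306818 0.14311975 0.13462326]]
0.094 [0.63283523 0.14307482 0.1316233 ] [[316.69913453 269.04176539]] [[0.6316027  0.14095323 0.1316233 ]]
```

View pics/tip.png

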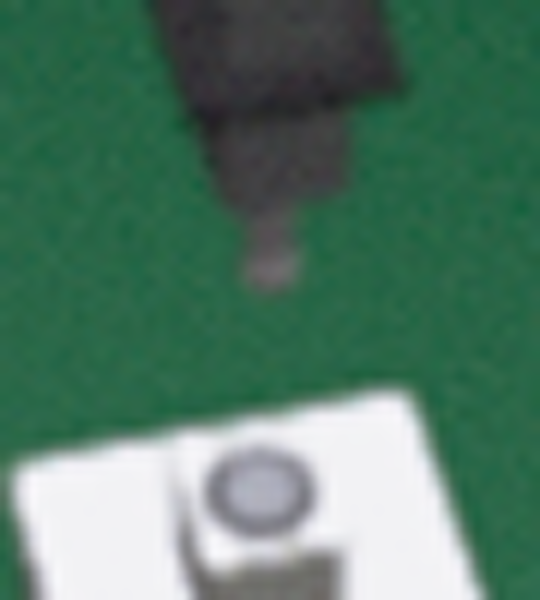

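```bash
python3 go.py .6341 .1444 .185 -109.5
```

```text
16.15 [0.6333 0.1432 0.2256]
[ 4.06 -0.15 -0.05] [ 0.0003  0.0041 -0.0029]
```

Call:
servo_tool([
  {"jaw": 1.8, "tx": 1, "ty": -0.1, "tz": -0.05, "wx": 0, "wy": 0.004, "wz": 0},
  {"jaw": 1.8, "tx": 2, "ty": -0.1, "tz": -0.05, "wx": 0, "wy": 0.004, "wz": 0},
  {"jaw": 1.8, "tx": 3, "ty": -0.1, "tz": -0.05, "wx": 0, "wy": 0.004, "wz": 0},
  {"jaw": 1.8, "tx": 4, "ty": -0.1, "tz": -0.05, "wx": 0, "wy": 0.004, "wz": 0},
  {"jaw": 1.8, "tx": 4, "ty": -0.1, "tz": -0.05, "wx": 0, "wy": 0.004, "wz": 0},
])

```text
time: 16.65
ee_pos: [0.6328, 0.1433, 0.1846]
orientation: [0.965, 1.567, -2.518]
contact_force: [0.9, 0.3, -1.2]
finger_gap: 0.236
```

Call:
servo_tool([
  {"jaw": 1.8, "tx": 0, "ty": 0, "tz": 0, "wx": 0, "wy": 0, "wz": 0},
  {"jaw": 1.8, "tx": 0, "ty": 0, "tz": 0, "wx": 0, "wy": 0, "wz": 0},
  {"jaw": 1.8, "tx": 0, "ty": 0, "tz": 0, "wx": 0, "wy": 0, "wz": 0},
  {"jaw": 1.8, "tx": 0, "ty": 0, "tz": 0, "wx": 0, "wy": 0, "wz": 0},
  {"jaw": 1.8, "tx": 0, "ty": 0, "tz": 0, "wx": 0, "wy": 0, "wz": 0},
])

```text
time: 17.15
ee_pos: [0.6347, 0.144, 0.1879]
orientation: [2.773, 1.568, -0.71]
contact_force: [-0.5, -0.2, -1.3]
finger_gap: 0.234
```

```bash
python3 - <<'E'
from station import manip
from h import *
F=[];P=[]
for i in range(8):
    c=manip.read_camera("scene"); s=manip.state(); F.append(s["contact_force"]); P.append(s["ee_pos"])
print(np.mean(F,0),np.std(F,0),np.mean(P,0),np.std(P,0))
p=np.mean(P,0)
for d in(.080,.0835,.0875,.09): print(d,proj(c,p-[0,0,d]))
print(proj(c,[.6341,.1444,.081]))
cv2.imwrite("pics/tip2.png",cv2.resize(c["img"][245:295,295:340,::-1],None,fx=12,fy=12,interpolation=cv2.INTER_CUBIC))
E
```

```text
[ 0.15335506 -0.14878854 -1.31869629] [0.54914833 0.52326388 0.37025448] [0.63451757 0.14393374 0.18755605] [5.79668390e-05 2.74753676e-05 1.18076382e-04]
0.08 [[316.17790502 277.36600067]]
0.0835 [[316.16854221 278.46584596]]
0.0875 [[316.15789637 279.71640884]]
0.09 [[316.15127205 280.49456579]]
[[316.39670825 285.64189215]]
```

View pics/tip2.png

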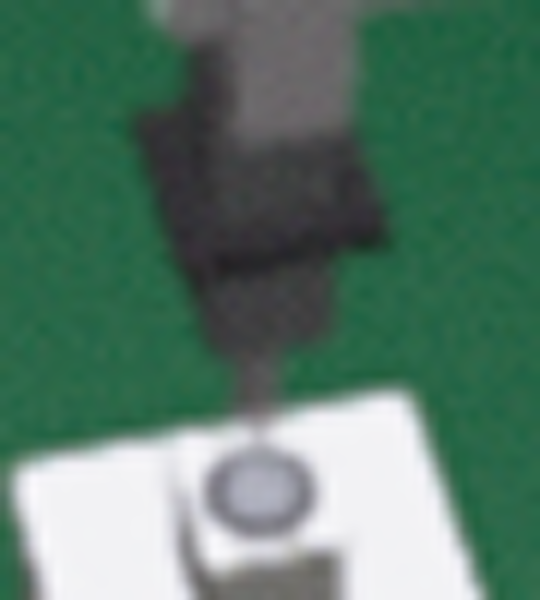

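Call:
servo_tool([
  {"jaw": 1.8, "tx": 0.4, "ty": 0, "tz": 0, "wx": 0, "wy": 0, "wz": 0},
  {"jaw": 1.8, "tx": 0.8, "ty": 0, "tz": 0, "wx": 0, "wy": 0, "wz": 0},
  {"jaw": 1.8, "tx": 1.2, "ty": 0, "tz": 0, "wx": 0, "wy": 0, "wz": 0},
  {"jaw": 1.8, "tx": 1.4, "ty": 0, "tz": 0, "wx": 0, "wy": 0, "wz": 0},
  {"jaw": 1.8, "tx": 1.4, "ty": 0, "tz": 0, "wx": 0, "wy": 0, "wz": 0},
])

```text
time: 18.05
ee_pos: [0.634, 0.1438, 0.1726]
orientation: [1.935, 1.569, -1.547]
contact_force: [0.7, 0.1, -1.5]
finger_gap: 0.232
```

```bash
cat > f.py <<'E'
from station import manip
from h import *
import sys
F=[];P=[]
for i in range(10):
    c=manip.read_camera("scene"); s=manip.state(); F.append(s["contact_force"]); P.append(s["ee_pos"])
print(s["time"],np.mean(F,0).round(2),np.std(F,0).round(2),np.mean(P,0).round(4),np.std(P,0).round(5),s["finger_gap"],Ro.from_euler('xyz',s["orientation"]).as_matrix()[:,0].round(3))
cv2.imwrite(sys.argv[1],cv2.resize(c["img"][245:295,295:340,::-1],None,fx=12,fy=12,interpolation=cv2.INTER_CUBIC))
E
python3 f.py pics/t3.png
```

```text
18.55 [-0.02 -0.11 -1.3 ] [0.44 0.37 0.53] [0.6346 0.1439 0.1736] [1.2e-04 2.0e-05 2.1e-04] 0.23100471230856512 [ 0.002 -0.002 -1.   ]
```

View pics/t3.png

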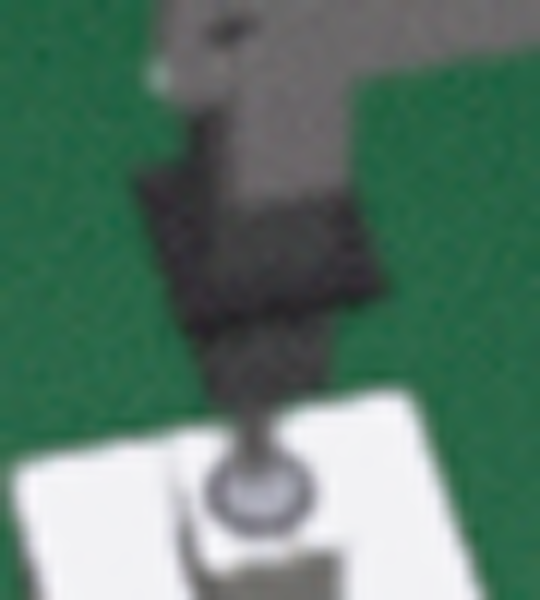

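Call:
servo_tool([
  {"jaw": 1.8, "tx": 0.1, "ty": 0, "tz": 0, "wx": 0, "wy": 0, "wz": 0},
  {"jaw": 1.8, "tx": 0.2, "ty": 0, "tz": 0, "wx": 0, "wy": 0, "wz": 0},
  {"jaw": 1.8, "tx": 0.3, "ty": 0, "tz": 0, "wx": 0, "wy": 0, "wz": 0},
  {"jaw": 1.8, "tx": 0.4, "ty": 0, "tz": 0, "wx": 0, "wy": 0, "wz": 0},
  {"jaw": 1.8, "tx": 0.5, "ty": 0, "tz": 0, "wx": 0, "wy": 0, "wz": 0},
])

```text
time: 19.05
ee_pos: [0.6345, 0.1439, 0.1685]
orientation: [2.484, 1.568, -0.999]
contact_force: [-0.5, -0.0, 0.1]
finger_gap: 0.232
```

```bash
python3 f.py pics/t4.png
```

```text
19.55 [-0.31 -0.16  0.32] [0.35 0.29 0.56] [0.6345 0.1439 0.1687] [2.e-05 1.e-05 8.e-05] 0.2374181682069853 [ 0.001 -0.002 -1.   ]
```

View pics/t4.png

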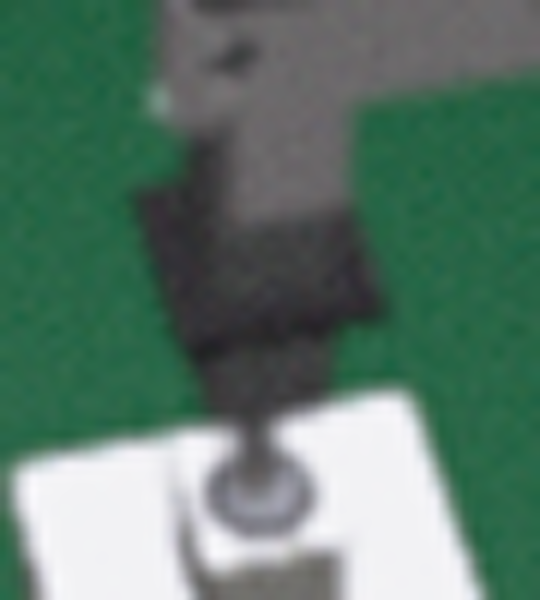

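Call:
servo_tool([
  {"jaw": 1.8, "tx": 0.1, "ty": 0, "tz": 0, "wx": 0, "wy": 0, "wz": 0},
  {"jaw": 1.8, "tx": 0.2, "ty": 0, "tz": 0, "wx": 0, "wy": 0, "wz": 0},
  {"jaw": 1.8, "tx": 0.3, "ty": 0, "tz": 0, "wx": 0, "wy": 0, "wz": 0},
  {"jaw": 1.8, "tx": 0.4, "ty": 0, "tz": 0, "wx": 0, "wy": 0, "wz": 0},
  {"jaw": 1.8, "tx": 0.5, "ty": 0, "tz": 0, "wx": 0, "wy": 0, "wz": 0},
])

```text
time: 20.05
ee_pos: [0.6346, 0.1439, 0.1637]
orientation: [2.618, 1.568, -0.864]
contact_force: [-1.2, -1.5, 2.1]
finger_gap: 0.232
```

```bash
python3 f.py pics/t5.png
```

```text
20.55 [-1.07 -0.4   2.38] [0.49 0.58 0.56] [0.6346 0.1439 0.1636] [2.e-05 1.e-05 6.e-05] 0.23273743318982357 [ 0.002 -0.002 -1.   ]
```

Call:
servo_tool([
  {"jaw": 1.8, "tx": 0.05, "ty": 0, "tz": 0, "wx": 0, "wy": 0, "wz": 0},
  {"jaw": 1.8, "tx": 0.1, "ty": 0, "tz": 0, "wx": 0, "wy": 0, "wz": 0},
  {"jaw": 1.8, "tx": 0.15, "ty": 0, "tz": 0, "wx": 0, "wy": 0, "wz": 0},
  {"jaw": 1.8, "tx": 0.2, "ty": 0, "tz": 0, "wx": 0, "wy": 0, "wz": 0},
  {"jaw": 1.8, "tx": 0.2, "ty": 0, "tz": 0, "wx": 0, "wy": 0, "wz": 0},
])

```text
time: 21.05
ee_pos: [0.6346, 0.1439, 0.1615]
orientation: [2.571, 1.568, -0.911]
contact_force: [-0.6, -0.2, 3.5]
finger_gap: 0.232
```

```bash
python3 f.py pics/t6.png; python3 - <<'E'
from station import manip
import cv2
for n in("scene","top"):
    c=manip.read_camera(n); cv2.imwrite(f"pics/fin_{n}.png",c["img"][:,:,::-1])
E
```

```text
21.55 [-0.85 -0.25  3.03] [0.53 0.44 0.33] [0.6346 0.1439 0.1615] [1.e-05 1.e-05 2.e-05] 0.23366305585783667 [ 0.002 -0.002 -1.   ]
```

View pics/t6.png

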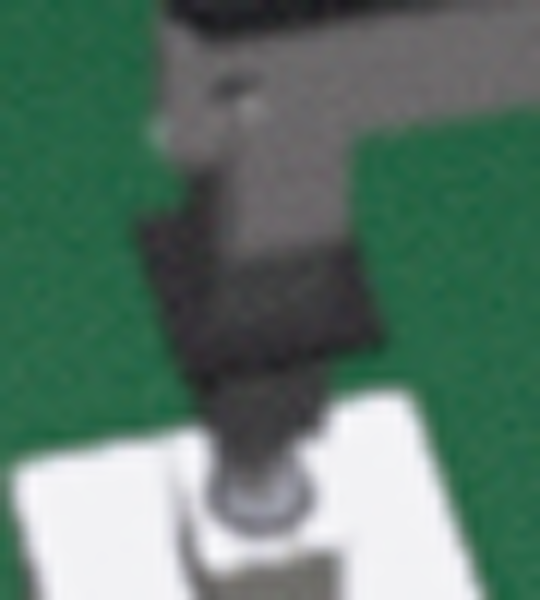

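View pics/fin_scene.png

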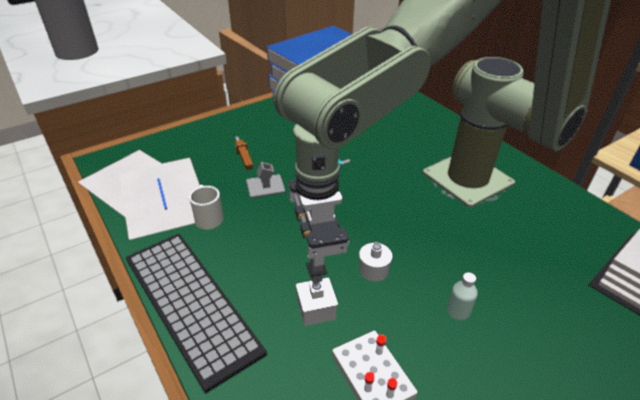

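Both pots are closed. The tip sits on the disc (scene ≈ 316,285), and the push has risen about 4.3 N, roughly 7 mm in. The rack, mug and bottle are where they started. I hand the job in.

```bash
python3 -c "
from station import manip
print(manip.job_done())"
```

```text
the job is handed in; nothing more can be done
None
```

I closed both pots with the lids of their own shape. The grey thermometer is held upright on the ringed spot of the square lid's knob, and I handed the job in at about 21.7 s; it reports no verdict.

**Lids:** In the scene view the round lid's centre was within 0.3 mm of its pot's. The square lid's was within about 1 mm, at the same angle as its pot. I checked both after letting go, and both looked level on the rims.

**Thermometer:** My last reading showed the push up 4.3 N over free air, which is about 7 mm of spring travel. The arm was still and the tool axis was vertical to within 0.2°. The tip looked within about 2 mm of the spot's centre. I judged this from the scene camera only, because the arm hid the tip from the top view.

**Other objects:** The rack, mug and bottle looked unmoved in the last picture, though I did not measure them.

**Disagreements:**
- The two cameras differed by 1 to 4 mm on absolute positions.
- The lean of the stand put the handle's end 9 mm from where I saw it; I used what I saw, and the grip held.
- Pressing the square lid home gave a brief 27 N wrist force, below the limit.

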